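# Fit a loose tenon and offer up a drawer divider over it

## Robot

A 7-joint arm with a two-finger parallel gripper is mounted at the origin on the work surface. World frame = base frame: x ahead of the robot, y to its left, z up, the work surface at z = 0. Lengths are in m, angles in rad, forces in N, time in s.
With the tool pointing down it reaches from about 0.35 to 0.9 m from the base axis. Payload 7.2 kg.
Tool frame: the origin (TCP) lies at the very end of the fingers, on their centre line; the grasp point (between the pads) lies 19 mm behind it (r.hold_point_z is the distance from the TCP to the grasp point, in m); z points along the fingers, y is the line along which they close (so a half turn about z gives the same grasp; the last joint's range is limited). The gripper opens to 85 mm and grips with 20 to 120 N. Pads are 22 mm wide; open, the fingers measure 114 mm over their backs; the gripper's body (76 mm by 85 mm) begins 54 mm behind the grasp point. The pads swing forward as they close: fully open they stand 13 mm farther back than shut.
Start: joints at [-1.21, 0.411, -0.013, 1.596, 0.006, 1.134, -0.082], TCP at [0.26, 0.568, 0.231] pointing down, gripper open.
Joint ranges: [-2.95, 2.95], [-0.29, 1.99], [-1.47, 1.44], [0.14, 2.54], [-1.03, 4.17], [0.13, 1.85], [-2.86, 2.86]. Speed limits (rad/s): [2.39, 2.39, 3.01, 3.01, 3.14, 3.14, 3.14].

## Interface

Orientations are given as a unit quaternion [w, x, y, z].
In Python, from workcell import r gives the robot as it stands.
- The arm moves only by the tool drive_tool, never from a script. Its argument "increments" is a list of rows, each a list of 7 numbers: the turn, a rotation vector about the tool's x, y, z in rad, then the shift along the tool's x, y, z in m, then the opening, from 0 (shut) to 1 (fully open). In form: [[rx, ry, rz, x, y, z, gripper], ...]. A call has exactly 10 rows; each row shifts and turns the commanded pose from where the row before left it, along the tool's axes as they then stand; what a row does not reach is not made up. A row lasts 1/10 s, in which the tool goes at most 50 mm and 8.59 degrees, less where a joint would pass 70% of its speed; a pose out of reach is approached as far as the arm can. A call is refused whole if a number of a shift passes 0.05 or a number of a turn 0.15, either way. A call with a gripper value outside its range is refused whole. The fingers move at their own pace and stop on an object; the grip force is fixed at half the most. Time passes only in rows, so rows that do not move let the fingers close, or fill a call up. It gives the time, the measured TCP pose, the force, the opening and the grip force at its end, in the units of the state.
- r.read_state(): the state, without advancing time (a new reading comes with each control period).
- r.grab_frame(name): name is "scene" or "side" or "wrist"; returns a dict with "color" (400x640x3 uint8, red, green, blue), "camera_matrix" (3x3 intrinsics, pixels), "cam_to_world" (4x4, takes a point from camera to world coordinates). Camera axes: x right, y up, looking along -z (the intrinsics and any distortion apply to the point x, -y, -z); pixel columns grow to the right and rows downward; lengths in m; the calibration is good to about 2 mm. A picture is of the moment at which its call begins. There is no depth.
- r.close_job(): hands the job in; it is judged then, once.
The state is a dict: "time": time; "q": joint angles; "qd": joint speeds; "joint_efforts": joint torques, N m; "eef_pos": TCP position; "tool_rot": TCP orientation; "contact_force": force on the tool from outside, world axes, zero at the start; "ft_torque": the same for the moment, N m; "width": finger opening in m; "grasp_force": force on a finger pad.
Only numpy, scipy, OpenCV 4.12 (cv2) and the standard library are available. Lean on these libraries where they do the work, as an engineer would, in place of code of your own. Each camera call takes 0.05 s, during which the arm holds its last target. There are 200 camera calls.

## Task

Push the larger loose tenon fully home into the mortise of the rail that is held in the bar clamp, and let it go. Then pick up the drawer divider, carry it upright over the clamps and stop with its lower end about 10 mm clear above the tenon, its mortise centred over the tenon and its faces parallel with the rail's, never letting it touch the tenon. Finish still holding the divider there, so I can sight the joint before it goes down; leave the other things on the bench alone.

Things in the scene. Friction and masses are not known exactly. Their poses are not given: they have to be found in the camera images.
- tenon: the larger loose tenon: a plain wooden block 40 (x) by 16 (y) by 70 mm (z), its ends tapering by 2 mm a side over the last 4 mm, about 30 g, loose, standing on end on the bench. Origin at the centre of its lower end; z along its length, up
- tenon_top (a point): centre of the upper end of the larger tenon (70 mm above its origin along its z; axes as the tenon's)
- small_tenon: a smaller loose tenon, 26 by 16 by 50 mm tall, standing on end; too narrow for this joint and not wanted: leave it alone
- divider: the drawer divider: a loose wooden block 60 (x) by 45 (y) by 130 mm (z), about 0.2 kg, standing on end on the bench. Each end has a mortise in its centre for the tenon (long side along x, 38 mm deep, 2 mm wider and longer than the tenon); both ends are alike and it may be turned half round, but keep it upright as it stands. Origin at the centre of its lower end; z up
- work_clamp: a parallel-jaw bar clamp fixed on the bench, holding the rail: steel bar along x, about 0.46 m long, 10 mm thick and 30 mm high, from x = -140 to +320 mm, two jaws 42 mm wide (y) and 125 mm high at x = -176 to -140 mm and x = 140 to 186 mm, handle beyond the jaw at +x to x = 287 mm. The wooden rail lies along its bar between the jaws: 280 (x) by 45 (y) by 60 mm, its top 90 mm above the bench. Origin on the bench under the middle of the rail; z up
- mortise (a point): centre of the mouth of the mortise in the rail's top, 90 mm above the bench, 20 mm from the rail's middle towards -x. The mortise is 42 (x) by 18 mm (y), 34 mm deep; x runs along the rail, z up. Seated, the tenon stands 36 mm out of the rail, its top 126 mm above the bench
- spare_clamp: a second, empty bar clamp of 2.2 kg lying loose on the bench roughly along the first, between the rail and the parts: bar along x 30 mm high, from x = -155 to +335 mm, two jaws 42 mm wide and 125 mm high at x = -191 to -155 mm and 155 to 201 mm, handle to x = 302 mm. Origin on the bench under its middle. Leave it alone
- glue: an upright white glue bottle, 60 mm across and 165 mm tall; origin at the centre of its base. Leave it alone
- mallet: a wooden mallet lying on its side: head 90 by 130 by 60 mm high, handle 26 mm thick reaching 255 mm to -x from the origin, which lies on the bench under the head's centre. Leave it alone
There are look-alikes about, which are no part of the job. Leave any green look-alike of the divider alone.

How it is judged:
By the outcome, as a careful person would: the job done as asked, in the order asked, and still so for the second after the job is handed in, while the arm keeps its last pose, push and grip.
It also fails if it takes over 67 s, if anything falls off the work surface, if the arm or the gripper's body presses on something with over 40 N, if the wrist force passes 120 N, or if a joint passes its speed limit or range.

## Working session

There is one attempt and no reset: what is moved stays moved. The work goes in short steps, Python scripts to look and compute and a tool call to move; the robot and the scene stay as the last step left them, time stands still between calls to the robot, and variables do not carry over. Pictures are saved under pics/ and viewed, at most 11 in all, crops included, and the job is handed in when it is done.

Besides the shell and the picture viewer there is one more tool, called after "Emit:" by a JSON object that holds its "op" and its "data", one argument or row to a line. drive_tool: Moves the arm, as the interface text tells. Its arguments: {"type":"object","properties":{"increments":{"type":"array"}},"required":["increments"]}

```bash
ls; mkdir -p pics
cat > h.py <<'E'
import numpy as np, cv2
from workcell import r
def grab(n,fn=None):
    f=r.grab_frame(n)
    if fn: cv2.imwrite('pics/'+fn,cv2.cvtColor(f['color'],cv2.COLOR_RGB2BGR))
    np.savez('pics/'+(fn or n)+'.npz',**{k:np.array(f[k]) for k in('color','camera_matrix','cam_to_world')})
    return f
def load(fn): return dict(np.load('pics/'+fn+'.npz'))
def ray(f,u,v):
    K=f['camera_matrix'];T=f['cam_to_world']
    d=np.array([(u-K[0,2])/K[0,0],-(v-K[1,2])/K[1,1],-1.])
    return T[:3,3],T[:3,:3]@d
def atz(f,u,v,z):
    o,d=ray(f,u,v); return o+d*(z-o[2])/d[2]
def proj(f,p):
    K=f['camera_matrix'];T=f['cam_to_world'];c=T[:3,:3].T@(np.array(p)-T[:3,3])
    return np.array([K[0,2]+K[0,0]*c[0]/-c[2],K[1,2]+K[1,1]*-c[1]/-c[2]])
def tri(*obs):
    A=np.zeros((3,3));b=np.zeros(3)
    for f,u,v in obs:
        o,d=ray(f,u,v);d=d/np.linalg.norm(d);P=np.eye(3)-np.outer(d,d);A+=P;b+=P@o
    x=np.linalg.solve(A,b)
    return x,[np.round(proj(f,x)-[u,v],1) for f,u,v in obs]
E
python3 - <<'E'
from h import *
print(r.read_state())
for n in('scene','side','wrist'):
    f=grab(n,n+'0.png'); print(n,f['camera_matrix'].tolist(),np.round(f['cam_to_world'],3).tolist(),[k for k in f])
print(r.hold_point_z)
E
```

```text
pics
{'time': 0.0, 'q': array([-1.21020243,  0.41190745, -0.0127076 ,  1.59708671,  0.00556592,
        1.13430252, -0.08218891]), 'qd': array([-0.00194373, -0.00032952,  0.00019139,  0.00029578, -0.0018078 ,
        0.00058298,  0.00135325]), 'joint_efforts': array([ 6.34270564e-04, -6.00638008e+01,  6.82187229e-01, -2.99399757e+01,
        1.38087000e-02,  1.06102924e-02,  1.72952161e-05]), 'eef_pos': array([0.25967439, 0.56792873, 0.23043093]), 'tool_rot': array([-1.33427815e-04,  2.12749621e-01,  9.77106393e-01, -8.23767371e-04]), 'contact_force': array([-0.81360688, -0.28196937, -0.98777653]), 'ft_torque': array([-0.0847989 , -0.046437  ,  0.00232806]), 'grasp_force': 0.0, 'width': 0.08519711494398582}
scene [[485.54241551637006, 0.0, 316.9481869945296], [0.0, 485.54241551637006, 190.78940195564076], [0.0, 0.0, 1.0]] [[-0.824, -0.417, 0.384, 0.978], [0.567, -0.594, 0.571, 0.75], [-0.01, 0.688, 0.725, 0.999], [0.0, 0.0, 0.0, 1.0]] ['color', 'camera_matrix', 'cam_to_world']
side [[389.8229465157719, 0.0, 318.02986341238176], [0.0, 389.8229465157719, 201.7915314588416], [0.0, 0.0, 1.0]] [[-0.958, 0.194, -0.209, 0.299], [-0.285, -0.694, 0.661, 0.791], [-0.017, 0.693, 0.72, 0.88], [0.0, 0.0, 0.0, 1.0]] ['color', 'camera_matrix', 'cam_to_world']
wrist [[298.7562626627332, 0.0, 318.172987131552], [0.0, 298.7562626627332, 195.86468113623516], [0.0, 0.0, 1.0]] [[0.416, -0.878, -0.238, 0.2], [0.909, 0.401, 0.111, 0.595], [-0.002, -0.262, 0.965, 0.372], [0.0, 0.0, 0.0, 1.0]] ['color', 'camera_matrix', 'cam_to_world']
0.0187
```

View pics/scene0.png

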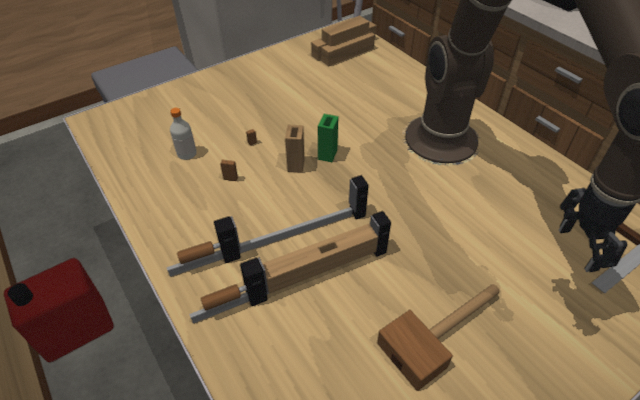

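View pics/side0.png

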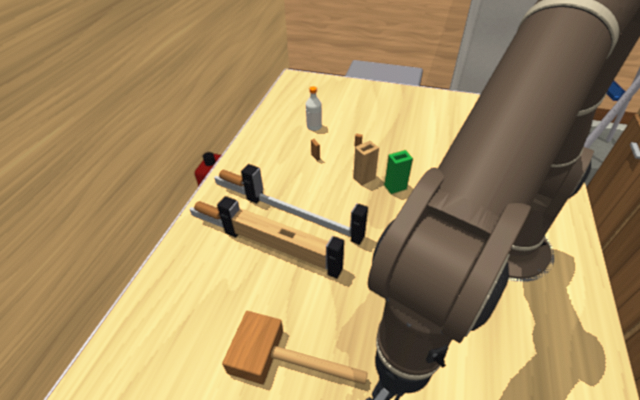

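Scene picture: tenon candidates are at (229,171) and (251,137), the first apparently larger; in the side view they are at (315,150) and (358,140). Divider candidates are brown (295,148) and green (328,138, to be left alone). The rail mortise is near (328,247) in the scene view and (287,233) in the side view. I'll check these in one close crop.

Run:
```python
import cv2,numpy as np
a=cv2.imread('pics/scene0.png');b=cv2.imread('pics/side0.png')
def c(i,x,y,w,h,s): return cv2.resize(i[y:y+h,x:x+w],None,fx=s,fy=s,interpolation=cv2.INTER_CUBIC)
top=np.hstack([c(a,210,110,135,100,3),c(b,295,120,131,100,3)])  # 405+393
bot=np.hstack([c(a,210,170,200,150,2),c(b,185,160,199,150,2)])
cv2.imwrite('pics/crop1.png',np.vstack([top,bot[:, :798]]))
```

```text
(no output)
```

View pics/crop1.png

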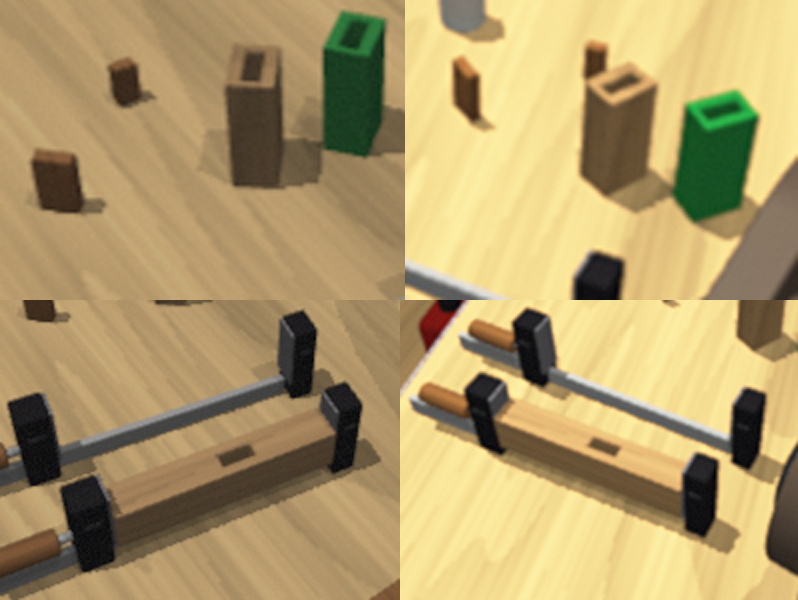

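Run:
```python
from h import *
s=load('scene0.png');d=load('side0.png')
for n,a,b,z in(('tenon',(228.7,162.3),(315.3,141.7),.07),('div',(294.7,131),(366.7,148),.13),('mort',(328.5,247.5),(286.5,233),.09),('green',(328.5,121),(400,156.5),.13),('small',(251,131),(358.5,136),.05)):
    print(n,*tri((s,*a),(d,*b)),atz(s,*a,z)[:2],atz(d,*b,z)[:2])
# rail direction: scene top front edge; crop (115,515)->(342,432)
def S(x,y):return(210+x/2,170+(y-300)/2)
p,q=atz(s,*S(118,516),.09),atz(s,*S(340,432),.09);print('rail dir',np.degrees(np.arctan2(*(p-q)[1::-1])),p,q)
# tenon top long edge, divider top edges
def T(x,y):return(210+x/3,110+y/3)
p,q=atz(s,*T(38,165),.07),atz(s,*T(78,165),.07);print('ten',np.degrees(np.arctan2(*(p-q)[1::-1])),np.linalg.norm(p-q))
c=[atz(s,*T(*k),.13) for k in((233,47),(281,47),(278,88),(227,84))]
for i in range(4):
  e=c[(i+1)%4]-c[i];print('div',np.degrees(np.arctan2(e[1],e[0])),np.linalg.norm(e))
```

```text
tenon [ 0.62443453 -0.21861801  0.06928875] [array([-0.2, -0.8]), array([-0.2,  0.6])] [ 0.62569282 -0.21481143] [ 0.62441163 -0.22113661]
div [ 0.43877875 -0.15834193  0.13071308] [array([0.1, 0.4]), array([ 0.1, -0.3])] [ 0.43765736 -0.16059254] [ 0.43893997 -0.15756505]
mort [0.57653134 0.19720674 0.08933737] [array([-0.2, -0.4]), array([-0.2,  0.4])] [0.57724216 0.19882315] [0.57634711 0.19640406]
green [ 0.33500228 -0.14190878  0.13105624] [array([-0. , -0.1]), array([-0. ,  0.1])] [ 0.33451325 -0.142436  ] [ 0.33499808 -0.14384865]
small [ 0.49604535 -0.32394412  0.04644322] [array([0.1, 0.3]), array([ 0.1, -0.3])] [ 0.49725294 -0.32149891] [ 0.49519301 -0.31745685]
rail dir -10.168953112942166 [0.73347853 0.19166888 0.09      ] [0.45762548 0.24114838 0.09      ]
ten -35.112144018663045 0.037254105837982304
div 144.7847464538434 0.045334887011288995
div 53.89812930388677 0.05930403258062387
div -42.003500476783806 0.04738954170492806
div -128.03010692656534 0.053760340374374514
```

The crop confirms it: the larger tenon is at scene (229,170), the small one at (251,137), and the brown divider with its mortise is at (295,148). Triangulated heights of 69, 131 and 89 mm agree with the text. Next I move above the tenon.

Emit:
{"op": "drive_tool", "data": {
  "increments": [
    [0, 0, 0.09, 0, 0, 0, 1],
    [0, 0, 0.09, 0, 0, 0, 1],
    [0, 0, 0, -0.0416, -0.0242, 0.0017, 1],
    [0, 0, 0, -0.0416, -0.0242, 0.0017, 1],
    [0, 0, 0, -0.0416, -0.0242, 0.0017, 1],
    [0, 0, 0, -0.0416, -0.0242, 0.0017, 1],
    [0, 0, 0, -0.0416, -0.0242, 0.0017, 1],
    [0, 0, 0, -0.0416, -0.0242, 0.0017, 1],
    [0, 0, 0, -0.0416, -0.0242, 0.0017, 1],
    [0, 0, 0, -0.0416, -0.0242, 0.0017, 1]
  ]
}}

```text
time: 1.15
eef_pos: [0.4226, 0.2174, 0.2177]
tool_rot: [0.0, 0.3, 0.954, 0.0]
contact_force: [1.5, -0.4, 0.6]
width: 0.0857
grasp_force: 0.0
```

Emit:
{"op": "drive_tool", "data": {
  "increments": [
    [0, 0, 0, -0.0416, -0.0242, 0.0017, 1],
    [0, 0, 0, -0.0416, -0.0242, 0.0017, 1],
    [0, 0, 0, -0.0416, -0.0242, 0.0017, 1],
    [0, 0, 0, -0.0416, -0.0242, 0.0017, 1],
    [0, 0, 0, -0.0416, -0.0242, 0.0017, 1],
    [0, 0, 0, -0.0416, -0.0242, 0.0017, 1],
    [0, 0, 0, -0.0416, -0.0242, 0.0017, 1],
    [0, 0, 0, -0.0416, -0.0242, 0.0017, 1],
    [0, 0, 0, -0.0416, -0.0242, 0.0017, 1],
    [0, 0, 0, -0.0416, -0.0242, 0.0017, 1]
  ]
}}

```text
time: 2.15
eef_pos: [0.6256, -0.2187, 0.2003]
tool_rot: [-0.0, 0.299, 0.954, 0.0]
contact_force: [-0.5, -0.1, 0.4]
width: 0.0854
grasp_force: 0.0
```

```bash
cat >> h.py <<'E'
def st():
    s=r.read_state();w,x,y,z=s['tool_rot']
    ty=np.array([2*(x*y-w*z),1-2*(x*x+z*z),2*(y*z+w*x)]);tz=np.array([2*(x*z+w*y),2*(y*z-w*x),1-2*(x*x+y*y)])
    print('t',round(s['time'],2),'p',np.round(s['eef_pos'],4),'th',round(np.degrees(np.arctan2(ty[1],ty[0])),2),'tz',np.round(tz,4),'w',round(s['width'],4),'gf',round(s['grasp_force'],1),'F',np.round(s['contact_force'],1),'q',np.round(s['q'],2))
    return s,np.array([np.cross(ty,tz),ty,tz])
def delta(p,th=None):
    s,R=st();d=np.array(p)-s['eef_pos'];print('tool shift',np.round(R@d,4), 'rz' , None if th is None else round(-np.radians((th-np.degrees(np.arctan2(R[1,1],R[1,0]))+180)%360-180) if 0 else -((np.radians(th)-np.arctan2(R[1,1],R[1,0])+np.pi)%(2*np.pi)-np.pi),4))
E
python3 - <<'E'
from h import *
st(); f=grab('wrist','w1.png')
for p in((.624,-.218,.07),(.624,-.218,0)):print(proj(f,p))
a=grab('scene','s1.png');b=grab('side','d1.png')
E
```

```text
t 2.15 p [ 0.6256 -0.2187  0.2003] th 55.15 tz [-3.e-04  4.e-04 -1.e+00] w 0.0854 gf 0.0 F [-0.5 -0.1  0.4] q [-0.02  0.52  0.42  1.55 -0.23  1.11  1.41]
[318.22206775 185.4391614 ]
[318.21143555 171.69524539]
```

View pics/w1.png

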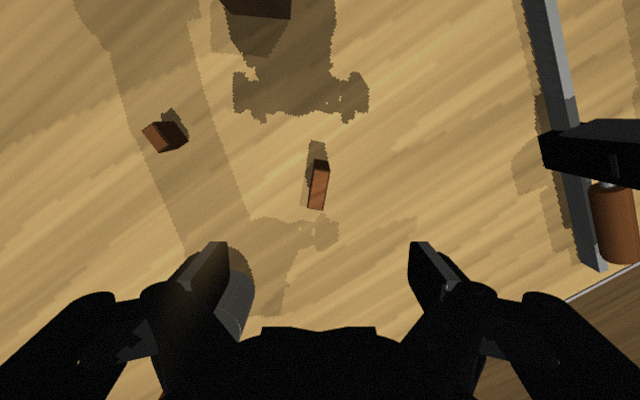

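```bash
cat >> h.py <<'E'
def face(f,box,z,thr,show=False):
    """bright-brown face inside box -> minAreaRect on plane z"""
    x0,y0,x1,y1=box;c=f['color'][y0:y1,x0:x1].astype(int);m=thr(c).astype(np.uint8)
    m=cv2.morphologyEx(m,cv2.MORPH_OPEN,np.ones((2,2),np.uint8))
    n,l,s,_=cv2.connectedComponentsWithStats(m);k=1+np.argmax(s[1:,4])
    cs=cv2.findContours((l==k).astype(np.uint8),cv2.RETR_EXTERNAL,cv2.CHAIN_APPROX_NONE)[0][0][:,0]+[x0,y0]
    P=np.array([atz(f,u,v,z)[:2] for u,v in cs])
    R=cv2.minAreaRect((P*1000).astype(np.float32));b=cv2.boxPoints(R);e=b[1]-b[0];g=b[2]-b[1]
    L=e if np.linalg.norm(e)>np.linalg.norm(g) else g
    print('area',s[k,4],'c',np.round(R[0],1),'size',np.round(R[1],1),'long dir',round(np.degrees(np.arctan2(L[1],L[0]))%180,1))
    return cs
E
python3 - <<'E'
from h import *
f=load('w1.png');c=f['color']
for v in(165,175,185,195,205):print(v,[tuple(int(q) for q in c[v,u]) for u in range(304,334,2)])
face(f,(300,150,340,216),.07,lambda c:(c[...,0]>100)&(c[...,0]-c[...,2]>55)&(c[...,1]<110))
E
```

```text
165 [(195, 159, 106), (175, 143, 93), (106, 90, 55), (71, 54, 31), (76, 62, 36), (34, 19, 12), (40, 26, 17), (30, 15, 3), (32, 17, 11), (32, 20, 6), (33, 20, 14), (34, 23, 14), (57, 40, 25), (199, 167, 111), (191, 157, 102)]
175 [(164, 137, 84), (78, 64, 42), (79, 63, 39), (81, 64, 41), (45, 28, 16), (113, 69, 39), (126, 82, 44), (127, 77, 43), (128, 82, 42), (131, 83, 46), (133, 83, 48), (137, 84, 48), (95, 58, 31), (199, 168, 110), (191, 159, 103)]
185 [(170, 141, 91), (144, 118, 72), (82, 66, 45), (42, 25, 17), (110, 68, 37), (134, 86, 51), (134, 87, 50), (135, 87, 45), (140, 90, 51), (140, 87, 45), (142, 87, 45), (107, 65, 34), (185, 151, 96), (186, 155, 97), (186, 154, 101)]
195 [(160, 131, 82), (164, 135, 87), (107, 85, 54), (98, 58, 31), (120, 76, 41), (112, 69, 35), (119, 74, 42), (122, 75, 42), (127, 78, 40), (137, 87, 49), (117, 71, 39), (164, 133, 86), (182, 153, 98), (180, 151, 97), (180, 146, 96)]
205 [(155, 125, 80), (137, 108, 70), (94, 56, 32), (134, 83, 42), (131, 85, 44), (133, 83, 48), (133, 84, 49), (128, 79, 44), (125, 75, 38), (116, 73, 40), (149, 123, 78), (182, 147, 98), (181, 149, 95), (183, 152, 100), (187, 154, 100)]
area 538 c [ 629.2 -220.3] size [14.5 37.5] long dir 135.2
```

Wrist view: the tenon top is centred at (317,185), long axis at 135°. The small tenon is at (165,137) and the spare clamp is to the right. I turn 10°, descend and re-measure.

Emit:
{"op": "drive_tool", "data": {
  "increments": [
    [0, 0, 0.087, 0, 0, 0, 1],
    [0, 0, 0.087, 0, 0, 0, 1],
    [0, 0, 0, 0, 0.001, 0.02, 1],
    [0, 0, 0, 0, 0, 0.02, 1],
    [0, 0, 0, 0, 0, 0.02, 1],
    [0, 0, 0, 0, 0, 0.01, 1],
    [0, 0, 0, 0, 0, 0, 1],
    [0, 0, 0, 0, 0, 0, 1],
    [0, 0, 0, 0, 0, 0, 1],
    [0, 0, 0, 0, 0, 0, 1]
  ]
}}

```text
time: 3.3
eef_pos: [0.6263, -0.2166, 0.1318]
tool_rot: [0.001, 0.381, 0.924, 0.0]
contact_force: [-0.0, 0.3, 0.2]
width: 0.0856
grasp_force: 0.0
```

Run:
```python
from h import *
st(); f=grab('wrist','w2.png')
thr=lambda c:(c[...,0]>85)&(c[...,0]-c[...,2]>50)&(c[...,1]<105)
u,v=proj(f,(.628,-.2198,.07)).astype(int);print(u,v)
cs=face(f,(u-40,v-70,u+40,v+70),.07,thr);print(cs.min(0),cs.max(0))
delta((.628,-.2198,.042))
```

```text
t 3.3 p [ 0.6263 -0.2166  0.1318] th 45.15 tz [ 1.7e-03 -3.0e-04 -1.0e+00] w 0.0856 gf 0.0 F [-0.   0.3  0.2] q [-0.03  0.59  0.43  1.62 -0.28  0.99  1.28]
316 214
area 963 c [ 628.6 -220.3] size [14.4 37.2] long dir 135.6
[307 190] [327 239]
t 3.35 p [ 0.6262 -0.2166  0.1316] th 45.15 tz [ 1.4e-03 -2.0e-04 -1.0e+00] w 0.0854 gf 0.0 F [ 0.1 -0.3  0.3] q [-0.03  0.59  0.43  1.62 -0.28  0.99  1.28]
tool shift [-0.0035 -0.0011  0.0896] rz None
```

Emit:
{"op": "drive_tool", "data": {
  "increments": [
    [0, 0, 0, -0.0042, -0.001, 0.02, 1],
    [0, 0, 0, 0, 0, 0.025, 1],
    [0, 0, 0, 0, 0, 0.025, 1],
    [0, 0, 0, 0, 0, 0.0196, 1],
    [0, 0, 0, 0, 0, 0, 0.6],
    [0, 0, 0, 0, 0, 0, 0],
    [0, 0, 0, 0, 0, 0, 0],
    [0, 0, 0, 0, 0, 0, 0],
    [0, 0, 0, 0, 0, 0, 0],
    [0, 0, 0, 0, 0, 0, 0]
  ]
}}

```text
time: 4.35
eef_pos: [0.6288, -0.2205, 0.0424]
tool_rot: [0.001, 0.382, 0.924, 0.0]
contact_force: [-1.0, 0.6, 7.3]
width: 0.0147
grasp_force: 59.3
```

Run:
```python
from h import *
st()
```

```text
t 4.35 p [ 0.6288 -0.2205  0.0424] th 45.15 tz [ 2.e-03 -5.e-04 -1.e+00] w 0.0147 gf 59.3 F [-1.   0.6  7.3] q [ 0.01  0.7   0.39  1.67 -0.34  0.84  1.32]
```

Emit:
{"op": "drive_tool", "data": {
  "increments": [
    [0, 0, 0, 0, 0, -0.02, 0],
    [0, 0, -0.121, 0, 0, -0.036, 0],
    [0, 0, -0.121, 0, 0, -0.036, 0],
    [0, 0, -0.121, 0, 0, -0.036, 0],
    [0, 0, -0.121, 0, 0, -0.036, 0],
    [0, 0, -0.121, 0, 0, -0.036, 0],
    [0, 0, 0, 0.0084, 0.03, 0, 0],
    [0, 0, 0, 0.0084, 0.0446, 0, 0],
    [0, 0, 0, 0.0084, 0.0446, 0, 0],
    [0, 0, 0, 0.0084, 0.0446, 0, 0]
  ]
}}

```text
time: 5.35
eef_pos: [0.6235, -0.0514, 0.2414]
tool_rot: [0.0, 0.089, 0.996, 0.0]
contact_force: [0.9, 0.4, 0.1]
width: 0.0148
grasp_force: 58.5
```

Emit:
{"op": "drive_tool", "data": {
  "increments": [
    [0, 0, 0, 0.0084, 0.0446, 0, 0],
    [0, 0, 0, 0.0084, 0.0446, 0, 0],
    [0, 0, 0, 0.0084, 0.0446, 0, 0],
    [0, 0, 0, 0.0084, 0.0446, 0, 0],
    [0, 0, 0, 0.0084, 0.0446, 0, 0],
    [0, 0, 0, 0, 0.0146, 0.02, 0],
    [0, 0, 0, 0, 0, 0.03, 0],
    [0, 0, 0, 0, 0, 0, 0],
    [0, 0, 0, 0, 0, 0, 0],
    [0, 0, 0, 0, 0, 0, 0]
  ]
}}

```text
time: 6.35
eef_pos: [0.6256, 0.1876, 0.1929]
tool_rot: [0.001, 0.089, 0.996, 0.0]
contact_force: [0.1, 0.1, 0.4]
width: 0.0148
grasp_force: 58.5
```

Run:
```python
from h import *
st(); f=grab('wrist','w3.png')
print(proj(f,(.5765,.197,.09)))
```

```text
t 6.35 p [0.6256 0.1876 0.1929] th 79.73 tz [ 2.1e-03  5.0e-04 -1.0e+00] w 0.0148 gf 58.5 F [0.1 0.1 0.4] q [-0.5   0.49  0.2   1.58 -0.11  1.08  1.11]
[319.45664423 134.71665112]
```

View pics/w3.png

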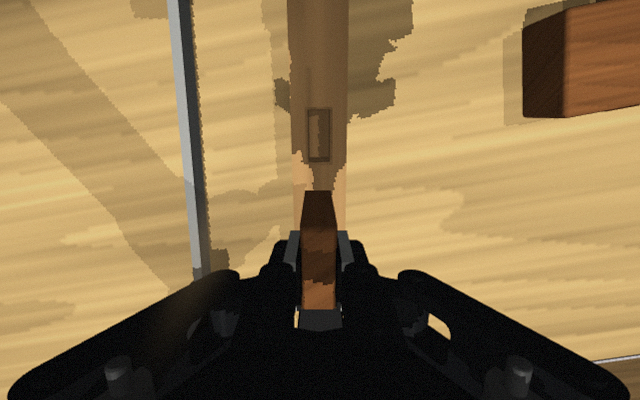

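The mortise mouth spans (308–330, 109–161), centred at (319,135), which matches the prediction to 0.5 px. The held tenon's lower end is at row ~190. Next I check the tenon's offset in the grip and the mortise's fine centre.

Run:
```python
from h import *
f=load('w3.png');s,R=st();p=s['eef_pos']
for a in(.018,.020):
  for dz,h in((.0424,'bot'),(.0384,'bot+4'),(-.0276,'top')):
    for w in((-.006,.006) if a==.018 else (-.008,.008)): print(h,a,w,np.round(proj(f,p+R[0]*a+R[1]*w+R[2]*dz),1))
g=f['color'].astype(int).sum(2)
print('col',{v:int(g[v,315:325].mean()) for v in list(range(102,114))+list(range(156,172))+list(range(184,202))})
print('row mort',{u:int(g[120:150,u].mean()) for u in range(300,338)})
for v in(193,200,215):print('row',v,{u:int(g[v,u]) for u in list(range(297,308))+list(range(328,342))})
cv2.imwrite('pics/c3.png',cv2.resize(f['color'][95:245,270:370,::-1],None,fx=4,fy=4,interpolation=cv2.INTER_CUBIC))
```

```text
t 6.4 p [0.6256 0.1877 0.193 ] th 79.74 tz [ 2.5e-03  7.0e-04 -1.0e+00] w 0.0148 gf 58.5 F [-0.  -0.2  0. ] q [-0.5   0.49  0.2   1.58 -0.11  1.08  1.11]
bot 0.018 -0.006 [309.9 192.4]
bot 0.018 0.006 [328.7 192.4]
bot+4 0.018 -0.006 [309.7 194. ]
bot+4 0.018 0.006 [328.9 194. ]
top 0.018 -0.006 [305.2 235.1]
top 0.018 0.006 [334.4 235.1]
bot 0.02 -0.008 [306.7 189.3]
bot 0.02 0.008 [331.9 189.3]
bot+4 0.02 -0.008 [306.5 190.9]
bot+4 0.02 0.008 [332.2 190.9]
top 0.02 -0.008 [300.2 230.6]
top 0.02 0.008 [339.4 230.6]
col {102: 258, 103: 258, 104: 255, 105: 261, 106: 250, 107: 229, 108: 214, 109: 169, 110: 162, 111: 178, 112: 176, 113: 176, 156: 197, 157: 156, 158: 136, 159: 148, 160: 147, 161: 139, 162: 198, 163: 221, 164: 218, 165: 234, 166: 238, 167: 240, 168: 240, 169: 239, 170: 238, 171: 239, 184: 237, 185: 239, 186: 242, 187: 237, 188: 239, 189: 246, 190: 152, 191: 76, 192: 84, 193: 84, 194: 81, 195: 86, 196: 85, 197: 87, 198: 82, 199: 83, 200: 86, 201: 83}
row mort {300: 251, 301: 250, 302: 253, 303: 251, 304: 247, 305: 230, 306: 213, 307: 193, 308: 152, 309: 193, 310: 227, 311:
[... 316 characters left out ...]
01: 406, 302: 410, 303: 387, 304: 299, 305: 67, 306: 68, 307: 72, 328: 100, 329: 77, 330: 99, 331: 178, 332: 346, 333: 461, 334: 454, 335: 448, 336: 447, 337: 452, 338: 453, 339: 467, 340: 452, 341: 452}
row 200 {297: 396, 298: 393, 299: 393, 300: 399, 301: 410, 302: 411, 303: 300, 304: 88, 305: 78, 306: 85, 307: 79, 328: 83, 329: 81, 330: 76, 331: 54, 332: 268, 333: 479, 334: 466, 335: 464, 336: 463, 337: 461, 338: 455, 339: 459, 340: 453, 341: 448}
row 215 {297: 405, 298: 401, 299: 409, 300: 386, 301: 255, 302: 67, 303: 86, 304: 87, 305: 88, 306: 89, 307: 70, 328: 92, 329: 86, 330: 82, 331: 84, 332: 75, 333: 91, 334: 75, 335: 267, 336: 470, 337: 454, 338: 461, 339: 457, 340: 459, 341: 448}
```

View pics/c3.png

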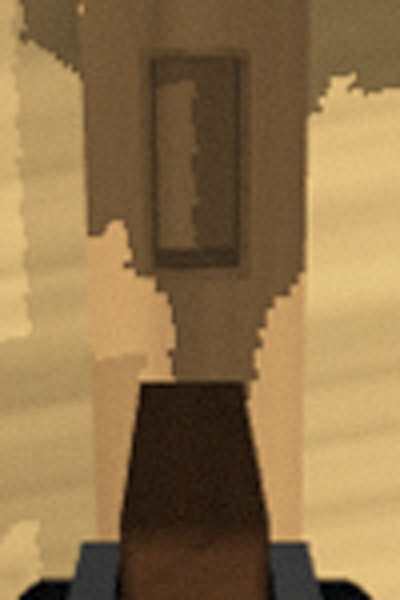

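Against the mortise, the tenon sits +0.6 mm along tool x and −0.3 mm along tool y, so I correct for that. I hover just above the mouth.

Emit:
{"op": "drive_tool", "data": {
  "increments": [
    [0, 0, 0, 0.015, 0.0007, 0, 0],
    [0, 0, 0, 0.02, 0, 0, 0],
    [0, 0, 0, 0.0141, 0, 0, 0],
    [0, 0, 0, 0, 0, 0.02, 0],
    [0, 0, 0, 0, 0, 0.02, 0],
    [0, 0, 0, 0, 0, 0.01, 0],
    [0, 0, 0, 0, 0, 0, 0],
    [0, 0, 0, 0, 0, 0, 0],
    [0, 0, 0, 0, 0, 0, 0],
    [0, 0, 0, 0, 0, 0, 0]
  ]
}}

```text
time: 7.4
eef_pos: [0.577, 0.1979, 0.142]
tool_rot: [0.001, 0.089, 0.996, 0.0]
contact_force: [0.7, 0.1, 0.1]
width: 0.0145
grasp_force: 58.5
```

Run:
```python
from h import *
s,R=st();f=grab('wrist','w4.png');grab('scene','s4.png');grab('side','d4.png')
delta((.5774,.1971,.0984),79.8)
g=f['color'].astype(int).sum(2)
print({v:int(g[v,315:323].mean()) for v in range(150,206)})
for v in(170,176,182):print(v,{u:int(g[v,u]) for u in range(294,346)})
M=np.array([.5765,.197,.09])
print(proj(f,M+R[0]*.021),proj(f,M+R[0]*.021+R[1]*.009),proj(f,M+R[0]*.021-R[1]*.009))
```

```text
t 7.4 p [0.577  0.1979 0.142 ] th 79.8 tz [ 1.4e-03  6.0e-04 -1.0e+00] w 0.0145 gf 58.5 F [0.7 0.1 0.1] q [-0.54  0.47  0.18  1.74 -0.1   0.94  1.07]
t 7.55 p [0.5766 0.1977 0.1415] th 79.81 tz [ 6.e-04  3.e-04 -1.e+00] w 0.0148 gf 58.5 F [-0.8  0.5  0.3] q [-0.54  0.47  0.18  1.74 -0.1   0.94  1.07]
tool shift [-0.0009 -0.0005  0.0431] rz 0.0002
{150: 262, 151: 260, 152: 261, 153: 260, 154: 260, 155: 259, 156: 263, 157: 256, 158: 260, 159: 262, 160: 262, 161: 258, 162: 256, 163: 257, 164: 265, 165: 257, 166: 263, 167: 261, 168: 262, 169: 260, 170: 260, 171: 262, 172: 260, 173: 257, 174: 257, 175: 259, 176: 260, 177: 262, 178: 261, 179: 260, 180: 261, 181: 261, 182: 249, 183: 230, 184: 214, 185: 204, 186: 192, 187: 183, 188: 185, 189: 192, 190: 127, 191: 80, 192: 83, 193: 87, 194: 84, 195: 86, 196: 89, 197: 83, 198: 90, 199: 89, 200: 86, 201: 88, 202: 84, 203: 87, 204: 87, 205: 90}
170 {294: 252, 295: 244, 296: 246, 297: 255, 298: 249, 299: 240, 300: 246, 301: 243, 302: 236, 303: 237, 304: 217, 305: 224, 306: 249, 307: 230, 308: 233, 309: 245, 310: 254, 311: 255, 312: 273, 313: 251, 
[... 753 characters left out ...]
, 337: 234, 338: 242, 339: 244, 340: 247, 341: 238, 342: 243, 343: 255, 344: 236, 345: 239}
182 {294: 244, 295: 234, 296: 248, 297: 245, 298: 243, 299: 252, 300: 237, 301: 236, 302: 225, 303: 239, 304: 217, 305: 204, 306: 232, 307: 224, 308: 222, 309: 243, 310: 224, 311: 247, 312: 249, 313: 251, 314: 238, 315: 267, 316: 245, 317: 256, 318: 245, 319: 238, 320: 254, 321: 256, 322: 237, 323: 237, 324: 244, 325: 230, 326: 234, 327: 250, 328: 220, 329: 234, 330: 215, 331: 228, 332: 225, 333: 238, 334: 244, 335: 236, 336: 237, 337: 244, 338: 247, 339: 224, 340: 237, 341: 239, 342: 246, 343: 249, 344: 242, 345: 247}
[317.66303083 183.68005594] [331.19395966 183.67714073] [304.13256197 183.68297105]
```

Run:
```python
from h import *
for n in('w3.png','w4.png'):
    f=load(n);th=np.radians(79.8);ty=np.array([np.cos(th),np.sin(th),0]);tx=np.array([-ty[1],ty[0],0])
    M=np.array([.5765,.197,.09])
    print(n,[np.round(proj(f,M+a*tx+b*ty),1).tolist() for a in(.021,-.021) for b in(-.009,.009)],f['cam_to_world'][:3,3],f['cam_to_world'][:3,2])
s=load('s4.png');d=load('d4.png')
a=cv2.resize(s['color'][205:275,290:365,::-1],None,fx=5,fy=5,interpolation=cv2.INTER_CUBIC)
b=cv2.resize(d['color'][195:265,250:325,::-1],None,fx=5,fy=5,interpolation=cv2.INTER_CUBIC)
w=cv2.resize(load('w4.png')['color'][160:220,290:350,::-1],None,fx=4,fy=4,interpolation=cv2.INTER_CUBIC)
top=np.hstack([a,b]);bot=np.zeros((240,750,3),np.uint8);bot[:,:240]=w
w3=cv2.resize(load('w3.png')['color'][95:195,270:370,::-1],None,fx=2.4,fy=2.4,interpolation=cv2.INTER_CUBIC);bot[:,260:500]=w3
cv2.imwrite('pics/c4.png',np.vstack([top,bot]))
```

```text
w3.png [[308.0, 107.5], [330.9, 107.5], [308.5, 160.7], [330.4, 160.7]] [0.56056853 0.19870813 0.33457174] [-0.25982272  0.04660569  0.96453101]
w4.png [[304.1, 183.7], [331.2, 183.7], [304.9, 242.0], [330.5, 242.0]] [0.51208281 0.20883151 0.28381763] [-0.25917851  0.04613495  0.96472694]
```

View pics/c4.png

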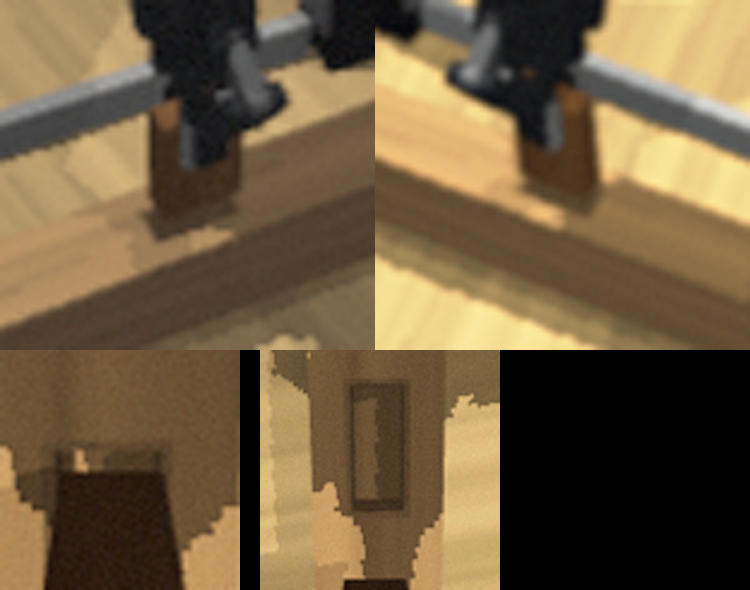

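The crops show the tenon centred sideways over the mouth (both at column 318). It is about 1.5 mm too far along tool +x: the mouth edge is at row 186. I correct that and start the entry.

Emit:
{"op": "drive_tool", "data": {
  "increments": [
    [0, 0, 0, -0.0014, 0, 0, 0],
    [0, 0, 0, 0, 0, 0.003, 0],
    [0, 0, 0, 0, 0, 0.003, 0],
    [0, 0, 0, 0, 0, 0.002, 0],
    [0, 0, 0, 0, 0, 0.002, 0],
    [0, 0, 0, 0, 0, 0.002, 0],
    [0, 0, 0, 0, 0, 0.002, 0],
    [0, 0, 0, 0, 0, 0.002, 0],
    [0, 0, 0, 0, 0, 0.001, 0],
    [0, 0, 0, 0, 0, 0, 0]
  ]
}}

```text
time: 8.55
eef_pos: [0.5777, 0.1974, 0.1239]
tool_rot: [-0.0, 0.089, 0.996, -0.0]
contact_force: [0.0, 0.2, -0.4]
width: 0.0145
grasp_force: 58.5
```

Run:
```python
from h import *
st()
```

```text
t 8.55 p [0.5777 0.1974 0.1239] th 79.81 tz [-3.e-04 -1.e-04 -1.e+00] w 0.0145 gf 58.5 F [ 0.   0.2 -0.4] q [-0.54  0.5   0.18  1.75 -0.11  0.9   1.08]
```

Emit:
{"op": "drive_tool", "data": {
  "increments": [
    [0, 0, 0, 0, 0, 0.003, 0],
    [0, 0, 0, 0, 0, 0.003, 0],
    [0, 0, 0, 0, 0, 0.003, 0],
    [0, 0, 0, 0, 0, 0.003, 0],
    [0, 0, 0, 0, 0, 0.003, 0],
    [0, 0, 0, 0, 0, 0.003, 0],
    [0, 0, 0, 0, 0, 0.003, 0],
    [0, 0, 0, 0, 0, 0.002, 0],
    [0, 0, 0, 0, 0, 0.001, 0],
    [0, 0, 0, 0, 0, 0, 0]
  ]
}}

```text
time: 9.55
eef_pos: [0.5777, 0.1974, 0.0999]
tool_rot: [-0.0, 0.089, 0.996, -0.0]
contact_force: [0.2, -0.9, -0.5]
width: 0.0146
grasp_force: 58.5
```

Run:
```python
from h import *
st()
```

```text
t 9.55 p [0.5777 0.1974 0.0999] th 79.81 tz [-1.e-04 -1.e-04 -1.e+00] w 0.0146 gf 58.5 F [ 0.2 -0.9 -0.5] q [-0.53  0.53  0.17  1.77 -0.11  0.86  1.08]
```

Emit:
{"op": "drive_tool", "data": {
  "increments": [
    [0, 0, 0, 0, 0, 0.0006, 0],
    [0, 0, 0, 0, 0, 0.0006, 0],
    [0, 0, 0, 0, 0, 0.0006, 0],
    [0, 0, 0, 0, 0, 0.0004, 0],
    [0, 0, 0, 0, 0, 0, 0],
    [0, 0, 0, 0, 0, 0, 0],
    [0, 0, 0, 0, 0, 0, 0],
    [0, 0, 0, 0, 0, 0, 0],
    [0, 0, 0, 0, 0, 0, 0],
    [0, 0, 0, 0, 0, 0, 0]
  ]
}}

```text
time: 10.55
eef_pos: [0.5779, 0.1975, 0.0984]
tool_rot: [0.0, 0.089, 0.996, 0.0]
contact_force: [-1.9, -0.9, 5.2]
width: 0.0147
grasp_force: 59.2
```

Emit:
{"op": "drive_tool", "data": {
  "increments": [
    [0, 0, 0, 0, 0, 0.0008, 0],
    [0, 0, 0, 0, 0, 0.0008, 0],
    [0, 0, 0, 0, 0, 0, 0],
    [0, 0, 0, 0, 0, 0, 0],
    [0, 0, 0, 0, 0, 0, 0],
    [0, 0, 0, 0, 0, 0, 0],
    [0, 0, 0, 0, 0, 0, 0],
    [0, 0, 0, 0, 0, 0, 0],
    [0, 0, 0, 0, 0, 0, 0],
    [0, 0, 0, 0, 0, 0, 0]
  ]
}}

```text
time: 11.55
eef_pos: [0.578, 0.1975, 0.0983]
tool_rot: [0.0, 0.089, 0.996, 0.0]
contact_force: [-5.1, -1.8, 18.1]
width: 0.0147
grasp_force: 61.2
```

The tenon is bottomed: TCP stopped at z 0.0983 as computed, with 18 N. Now I release and rise, then turn for the divider.

Emit:
{"op": "drive_tool", "data": {
  "increments": [
    [0, 0, 0, 0, 0, -0.0015, 1],
    [0, 0, 0, 0, 0, 0, 1],
    [0, 0, 0, 0, 0, 0, 1],
    [0, 0, 0, 0, 0, 0, 1],
    [0, 0, 0, 0, 0, -0.02, 1],
    [0, 0, 0, 0, 0, -0.04, 1],
    [0, 0, 0, 0, 0, -0.04, 1],
    [0, 0, 0, 0, 0, -0.04, 1],
    [0, 0, 0.147, 0, 0, 0, 1],
    [0, 0, 0.147, 0, 0, 0, 1]
  ]
}}

```text
time: 12.55
eef_pos: [0.5785, 0.1976, 0.2393]
tool_rot: [0.001, 0.237, 0.972, 0.001]
contact_force: [0.7, 0.0, -0.4]
width: 0.0851
grasp_force: 0.0
```

Emit:
{"op": "drive_tool", "data": {
  "increments": [
    [0, 0, 0.147, 0, 0, 0, 1],
    [0, 0, 0.147, 0, 0, 0, 1],
    [0, 0, 0.147, 0, 0, 0, 1],
    [0, 0, 0.147, 0, 0, 0, 1],
    [0, 0, 0.147, 0, 0, 0, 1],
    [0, 0, 0.147, 0, 0, 0, 1],
    [0, 0, 0.147, 0, 0, 0, 1],
    [0, 0, 0.147, 0, 0, 0, 1],
    [0, 0, 0.147, 0, 0, 0, 1],
    [0, 0, 0.147, 0, 0, 0, 1]
  ]
}}

```text
time: 13.55
eef_pos: [0.5777, 0.1975, 0.2375]
tool_rot: [0.0, 0.827, 0.562, -0.0]
contact_force: [0.8, 0.2, -0.1]
width: 0.085
grasp_force: 0.0
```

Run:
```python
from h import *
delta((.438,-.158,.25),-38)
grab('scene','s5.png');grab('side','d5.png');grab('wrist','w5.png')
```

```text
t 13.55 p [0.5777 0.1975 0.2375] th -21.6 tz [-4.e-04 -3.e-04 -1.e+00] w 0.085 gf 0.0 F [ 0.8  0.2 -0.1] q [-0.82  0.42  0.57  1.66 -0.24  1.14 -0.57]
tool shift [-0.3819  0.001  -0.0124] rz 0.2862
```

Emit:
{"op": "drive_tool", "data": {
  "increments": [
    [0, 0, 0, -0.0477, 0, -0.0015, 1],
    [0, 0, 0, -0.0477, 0, -0.0015, 1],
    [0, 0, 0, -0.0477, 0, -0.0015, 1],
    [0, 0, 0, -0.0477, 0, -0.0015, 1],
    [0, 0, 0, -0.0477, 0, -0.0015, 1],
    [0, 0, 0, -0.0477, 0, -0.0015, 1],
    [0, 0, 0, -0.0477, 0, -0.0015, 1],
    [0, 0, 0, -0.0477, 0, -0.0015, 1],
    [0, 0, 0.143, 0, 0, 0, 1],
    [0, 0, 0.143, 0, 0, 0, 1]
  ]
}}

```text
time: 14.7
eef_pos: [0.4387, -0.16, 0.2502]
tool_rot: [0.0, 0.898, 0.439, 0.001]
contact_force: [-0.0, -0.5, -0.4]
width: 0.0856
grasp_force: 0.0
```

Run:
```python
from h import *
s,R=st();f=grab('wrist','w6.png');print(proj(f,(.438,-.158,.13)))
```

```text
t 14.7 p [ 0.4387 -0.16    0.2502] th -37.91 tz [ 1.1e-03  3.0e-04 -1.0e+00] w 0.0856 gf 0.0 F [-0.  -0.5 -0.4] q [-0.48  0.13  0.81  1.98 -0.11  1.08 -0.28]
[315.21227367 189.16689781]
```

View pics/w6.png

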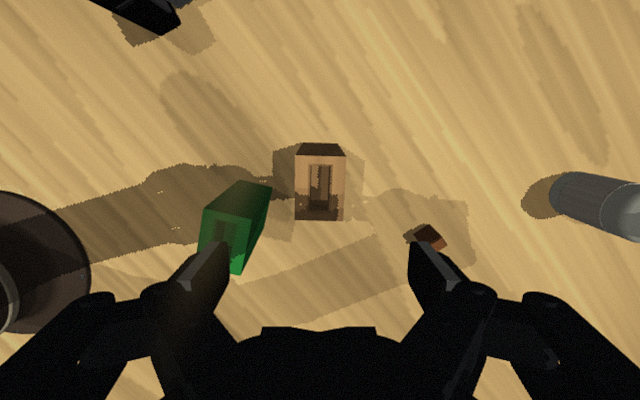

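Wrist view: the brown divider's top face spans (295–345, 155–220). The green block is at lower left, with its nearest foot corner near (272,183). The small tenon is at (428,237) and the glue bottle far right. I'll measure the divider top and the green clearance.

Run:
```python
from h import *
f=load('w6.png');s,R=st();p=s['eef_pos'];C=f['color'].astype(int)
def tool(u,v,z): return np.round(R@(atz(f,u,v,z)-np.array([.4387,-.16,z]))*1000,1)[:2]
g=C.sum(2)
for v in(165,185,205):print('row',v,{u:int(g[v,u]) for u in list(range(290,300))+list(range(340,350))})
for u in(300,320,340):print('col',u,{v:int(g[v,u-2:u+3].mean()) for v in list(range(150,160))+list(range(214,226))})
m=((C[...,1]>C[...,0]*1.5)&(C[...,1]>25)).astype(np.uint8);cs=max(cv2.findContours(m,0,1)[0],key=cv2.contourArea)
h=cv2.approxPolyDP(cs,3,True)[:,0];print(h.tolist())
for q in h: print(q,'z0',tool(*q,0),'z130',tool(*q,.13))
for q in((295,155),(345,155),(345,220),(295,220),(320,187.5)):print('div',q,tool(*q,.13),atz(f,*q,.13))
```

```text
t 14.75 p [ 0.4391 -0.1592  0.25  ] th -38.34 tz [ 8.e-04  2.e-04 -1.e+00] w 0.0854 gf 0.0 F [ 0.  1. -0.] q [-0.48  0.13  0.81  1.98 -0.11  1.08 -0.29]
row 165 {290: 240, 291: 241, 292: 242, 293: 237, 294: 284, 295: 374, 296: 392, 297: 393, 298: 390, 299: 393, 340: 371, 341: 371, 342: 377, 343: 377, 344: 366, 345: 377, 346: 444, 347: 448, 348: 438, 349: 433}
row 185 {290: 238, 291: 249, 292: 237, 293: 239, 294: 276, 295: 384, 296: 389, 297: 390, 298: 386, 299: 397, 340: 369, 341: 376, 342: 381, 343: 357, 344: 365, 345: 375, 346: 411, 347: 403, 348: 401, 349: 384}
row 205 {290: 338, 291: 339, 292: 347, 293: 364, 294: 326, 295: 180, 296: 197, 297: 201, 298: 200, 299: 214, 340: 330, 341: 329, 342: 323, 343: 351, 344: 399, 345: 408, 346: 403, 347: 398, 348: 395, 349: 397}
col 300 {150: 130, 151: 129, 152: 125, 153: 128, 154: 98, 155: 328, 156: 400, 157: 399, 158: 394, 159: 397, 214: 148, 215: 143, 216: 138, 217: 143, 218: 144, 219: 131, 220: 359, 221: 428, 222: 413, 223: 409, 224: 408, 225: 406}
col 320 {150: 121, 151: 120, 152: 120, 153: 120, 154: 95, 155: 176, 156: 333, 157: 383, 158:
[... 934 characters left out ...]
z0 [-71.2 -95.6] z130 [-25.8 -63.9]
[229 219] z0 [ -74.3 -122.2] z130 [-27.9 -81.6]
[235 225] z0 [ -83.1 -114.4] z130 [-33.8 -76.5]
[231 238] z0 [-102.7 -121.3] z130 [-46.9 -81.1]
[227 237] z0 [-101.2 -126.9] z130 [-45.9 -84.8]
[231 273] z0 [-157.8 -125.1] z130 [-83.7 -83.6]
[240 274] z0 [-159.3 -112.1] z130 [-84.7 -74.9]
[262 228] z0 [-87.4 -76.9] z130 [-36.6 -51.4]
div (295, 155) [ 31.8 -19.6] [ 0.44303901 -0.12284577  0.13      ]
div (345, 155) [32.1 24.2] [ 0.47759814 -0.14977914  0.13      ]
div (345, 220) [-28.2  26. ] [ 0.44163924 -0.19823304  0.13      ]
div (295, 220) [-28.5 -20.4] [ 0.40501232 -0.16967105  0.13      ]
div (320, 187.5) [2.7 2.5] [ 0.44235961 -0.15943614  0.13      ]
```

Green's nearest foot corner is 67 mm sideways and 30 mm back from the divider, which is clear, and I'll use a partial opening as well. Now I go down on the divider.

Emit:
{"op": "drive_tool", "data": {
  "increments": [
    [0, 0, 0, 0.0016, 0.0018, 0, 0.78],
    [0, 0, 0, 0, 0, 0.03, 0.78],
    [0, 0, 0, 0, 0, 0.03, 0.78],
    [0, 0, 0, 0, 0, 0.03, 0.78],
    [0, 0, 0, 0, 0, 0.025, 0.78],
    [0, 0, 0, 0, 0, 0.02, 0.78],
    [0, 0, 0, 0, 0, 0.017, 0.78],
    [0, 0, 0, 0, 0, 0.01, 0.78],
    [0, 0, 0, 0, 0, 0, 0.78],
    [0, 0, 0, 0, 0, 0, 0.78]
  ]
}}

```text
time: 15.75
eef_pos: [0.4421, -0.1581, 0.0881]
tool_rot: [0.0, 0.897, 0.442, 0.0]
contact_force: [0.1, -0.3, 0.4]
width: 0.0666
grasp_force: 0.0
```

Run:
```python
from h import *
st()
```

```text
t 15.75 p [ 0.4421 -0.1581  0.0881] th -37.52 tz [ 2.e-04 -1.e-04 -1.e+00] w 0.0666 gf 0.0 F [ 0.1 -0.3  0.4] q [-0.31  0.4   0.69  2.14 -0.39  0.72 -0.02]
```

Emit:
{"op": "drive_tool", "data": {
  "increments": [
    [0, 0, 0, 0, 0, 0, 0.5],
    [0, 0, 0, 0, 0, 0, 0.3],
    [0, 0, 0, 0, 0, 0, 0],
    [0, 0, 0, 0, 0, 0, 0],
    [0, 0, 0, 0, 0, 0, 0],
    [0, 0, 0, 0, 0, 0, 0],
    [0, 0, 0, 0, 0, 0, 0],
    [0, 0, 0, 0, 0, 0, 0],
    [0, 0, 0, 0, 0, 0, 0],
    [0, 0, 0, 0, 0, 0, 0]
  ]
}}

```text
time: 16.75
eef_pos: [0.4424, -0.158, 0.0888]
tool_rot: [0.0, 0.897, 0.441, 0.001]
contact_force: [-1.6, 0.3, 6.0]
width: 0.0449
grasp_force: 60.1
```

Run:
```python
from h import *
s,R=st();f=grab('wrist','w7.png');p=s['eef_pos']
g=f['color'].astype(int).sum(2)
for a in(.03,-.03):
  for b in(-.0225,0,.0225):print(a,b,np.round(proj(f,p+R[0]*a+R[1]*b+[0,0,.13-p[2]]),1))
for u in(300,318,336):print('col',u,{v:int(g[v,u-2:u+3].mean()) for v in range(170,300,2)})
```

```text
t 16.75 p [ 0.4424 -0.158   0.0888] th -37.61 tz [ 1.8e-03  4.0e-04 -1.0e+00] w 0.0449 gf 60.1 F [-1.6  0.3  6. ] q [-0.31  0.4   0.69  2.14 -0.39  0.72 -0.02]
0.03 -0.0225 [253.2 218.9]
0.03 0 [316.3 218.9]
0.03 0.0225 [379.4 218.9]
-0.03 -0.0225 [261.6 357.5]
-0.03 0 [316.6 357.5]
-0.03 0.0225 [371.6 357.4]
col 300 {170: 161, 172: 162, 174: 163, 176: 145, 178: 157, 180: 164, 182: 158, 184: 162, 186: 158, 188: 156, 190: 150, 192: 155, 194: 155, 196: 154, 198: 156, 200: 160, 202: 151, 204: 151, 206: 159, 208: 149, 210: 150, 212: 147, 214: 146, 216: 145, 218: 138, 220: 134, 222: 132, 224: 339, 226: 471, 228: 472, 230: 473, 232: 471, 234: 480, 236: 458, 238: 379, 240: 297, 242: 243, 244: 221, 246: 157, 248: 151, 250: 154, 252: 156, 254: 162, 256: 156, 258: 163, 260: 158, 262: 161, 264: 159, 266: 160, 268: 168, 270: 161, 272: 157, 274: 161, 276: 162, 278: 160, 280: 167, 282: 159, 284: 163, 286: 161, 288: 163, 290: 138, 292: 133, 294: 126, 296: 124, 298: 129}
col 318 {170: 167, 172: 164, 174: 163, 176: 158, 178: 159, 180: 162, 182: 161, 184: 160, 186: 159, 188: 158, 190: 159, 192: 145, 1
[... 487 characters left out ...]
, 292: 136, 294: 131, 296: 138, 298: 137}
col 336 {170: 147, 172: 148, 174: 144, 176: 146, 178: 140, 180: 147, 182: 151, 184: 145, 186: 151, 188: 150, 190: 144, 192: 140, 194: 153, 196: 145, 198: 152, 200: 147, 202: 147, 204: 149, 206: 143, 208: 148, 210: 154, 212: 152, 214: 144, 216: 145, 218: 140, 220: 154, 222: 149, 224: 132, 226: 479, 228: 480, 230: 483, 232: 479, 234: 476, 236: 481, 238: 480, 240: 474, 242: 476, 244: 401, 246: 266, 248: 160, 250: 158, 252: 160, 254: 156, 256: 156, 258: 156, 260: 160, 262: 154, 264: 148, 266: 146, 268: 153, 270: 139, 272: 145, 274: 142, 276: 139, 278: 137, 280: 140, 282: 134, 284: 132, 286: 136, 288: 132, 290: 133, 292: 129, 294: 126, 296: 126, 298: 128}
```

Divider gripped (width 44.9 mm, 60 N). It sits about 2 mm towards tool −x in the grip. Next: lift, turn and carry to an offset viewing spot beside the tenon.

Emit:
{"op": "drive_tool", "data": {
  "increments": [
    [0, 0, 0, 0, 0, -0.02, 0],
    [0, 0, 0, 0, 0, -0.05, 0],
    [0, 0, 0, 0, 0, -0.05, 0],
    [0, 0, 0, 0, 0, -0.05, 0],
    [0, 0, 0.1366, 0, 0, 0, 0],
    [0, 0, 0.1366, 0, 0, 0, 0],
    [0, 0, 0.1366, 0, 0, 0, 0],
    [0, 0, 0.1366, 0, 0, 0, 0],
    [0, 0, 0.1366, 0, 0, 0, 0],
    [0, 0, 0.1366, 0, 0, 0, 0]
  ]
}}

```text
time: 17.8
eef_pos: [0.4415, -0.1579, 0.258]
tool_rot: [-0.0, 0.999, 0.045, 0.0]
contact_force: [-0.4, 0.3, -2.6]
width: 0.0444
grasp_force: 61.7
```

Emit:
{"op": "drive_tool", "data": {
  "increments": [
    [0, 0, 0.1366, 0, 0, 0, 0],
    [0, 0, 0.1366, 0, 0, 0, 0],
    [0, 0, 0, 0, 0, 0, 0],
    [0, 0, 0, 0, 0, 0, 0],
    [0, 0, 0, 0, 0, 0, 0],
    [0, 0, 0, 0, 0, 0, 0],
    [0, 0, 0, 0, 0, 0, 0],
    [0, 0, 0, 0, 0, 0, 0],
    [0, 0, 0, 0, 0, 0, 0],
    [0, 0, 0, 0, 0, 0, 0]
  ]
}}

```text
time: 18.8
eef_pos: [0.4418, -0.158, 0.2578]
tool_rot: [0.0, 0.996, -0.089, -0.0]
contact_force: [-0.4, 0.1, -1.8]
width: 0.0446
grasp_force: 61.8
```

Run:
```python
from h import *
delta((.5105,.2096,.259),-100.2)
```

```text
t 18.8 p [ 0.4418 -0.158   0.2578] th -100.25 tz [-0. -0. -1.] w 0.0446 gf 61.8 F [-0.4  0.1 -1.8] q [-0.64  0.15  1.    1.97 -0.14  1.1  -1.33]
tool shift [ 0.0022 -0.374  -0.0012] rz -0.0009
```

Emit:
{"op": "drive_tool", "data": {
  "increments": [
    [0, 0, 0, 0.0022, -0.02, -0.0012, 0],
    [0, 0, 0, 0, -0.04, 0, 0],
    [0, 0, 0, 0, -0.045, 0, 0],
    [0, 0, 0, 0, -0.045, 0, 0],
    [0, 0, 0, 0, -0.045, 0, 0],
    [0, 0, 0, 0, -0.045, 0, 0],
    [0, 0, 0, 0, -0.045, 0, 0],
    [0, 0, 0, 0, -0.045, 0, 0],
    [0, 0, 0, 0, -0.03, 0, 0],
    [0, 0, 0, 0, -0.014, 0, 0]
  ]
}}

```text
time: 19.8
eef_pos: [0.5103, 0.2134, 0.2583]
tool_rot: [0.0, 0.996, -0.087, -0.0]
contact_force: [-0.7, 0.3, -3.8]
width: 0.0445
grasp_force: 61.9
```

Emit:
{"op": "drive_tool", "data": {
  "increments": [
    [0, 0, 0, 0, 0, 0, 0],
    [0, 0, 0, 0, 0, 0, 0],
    [0, 0, 0, 0, 0, 0, 0],
    [0, 0, 0, 0, 0, 0, 0],
    [0, 0, 0, 0, 0, 0, 0],
    [0, 0, 0, 0, 0, 0, 0],
    [0, 0, 0, 0, 0, 0, 0],
    [0, 0, 0, 0, 0, 0, 0],
    [0, 0, 0, 0, 0, 0, 0],
    [0, 0, 0, 0, 0, 0, 0]
  ]
}}

```text
time: 20.8
eef_pos: [0.5105, 0.2097, 0.259]
tool_rot: [0.0, 0.996, -0.089, -0.0]
contact_force: [0.2, -1.4, -2.9]
width: 0.0449
grasp_force: 61.9
```

Run:
```python
from h import *
s,R=st();f=grab('wrist','w8.png');p=s['eef_pos']
for n,c,h,z in(('tenontop',(.5774,.1976),(.018,.006),.126),('tenonfull',(.5774,.1976),(.02,.008),.122),):
  print(n,[np.round(proj(f,np.array([*c,z])+R[0]*a*h[0]+R[1]*b*h[1]),1).tolist() for a in(1,-1) for b in(-1,1)])
print('div bottom',[np.round(proj(f,p+R[0]*.028+R[1]*b+R[2]*.0888),1).tolist() for b in(-.0225,.0225)])
b=cv2.resize(f['color'][90:340,215:415,::-1],None,fx=3,fy=3,interpolation=cv2.INTER_CUBIC)
cv2.imwrite('pics/c8.png',b[:600])
```

```text
t 20.8 p [0.5105 0.2097 0.259 ] th -100.25 tz [-0. -0. -1.] w 0.0449 gf 61.9 F [ 0.2 -1.4 -2.9] q [-1.09  0.32  0.78  1.78 -0.24  1.15 -1.98]
tenontop [[310.5, 92.0], [324.3, 92.0], [310.8, 134.2], [324.1, 134.2]]
tenonfull [[308.4, 90.0], [326.5, 90.0], [308.7, 136.1], [326.2, 136.1]]
div bottom [[288.5, 166.4], [346.3, 166.3]]
```

View pics/c8.png

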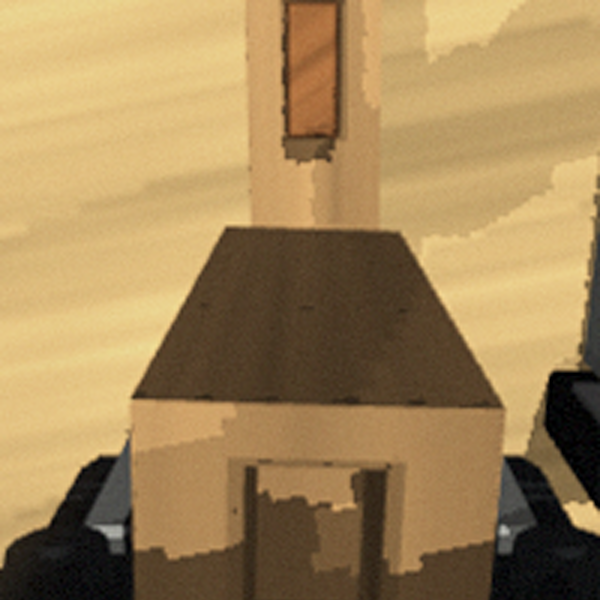

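The crop shows the tenon top at (310–327, 90–136), fully seated in line with the rail. The divider's lower edge runs (291,166)→(349,167.7), so the divider looks turned 1–2° against the rail. I'll fit those edges by sub-pixel.

```bash
cat >> h.py <<'E'
def edge(f,fixed,lo,hi,axis,z,sign=0):
    """for each row (axis='u': search columns) find strongest gradient subpixel; fit line; return world pts on plane z"""
    g=cv2.GaussianBlur(f['color'],(3,3),0).astype(float).sum(2)
    pts=[]
    for k in fixed:
        L=g[k,lo:hi] if axis=='u' else g[lo:hi,k]
        d=np.gradient(L);d=d*sign if sign else abs(d)
        w=np.clip(d,0,None);i=np.argmax(w);s=slice(max(i-2,0),i+3);x=lo+(w[s]*np.arange(len(w))[s]).sum()/w[s].sum()
        pts.append((x,k) if axis=='u' else (k,x))
    pts=np.array(pts)
    a,b=(pts[:,1],pts[:,0]) if axis=='u' else (pts[:,0],pts[:,1])
    for _ in range(3):
        c=np.polyfit(a,b,1);e=abs(np.polyval(c,a)-b);k=e<=max(1.0,np.median(e)*2);a,b=a[k],b[k]
    q=[(np.polyval(c,t),t) if axis=='u' else (t,np.polyval(c,t)) for t in(a.min(),a.max())]
    P=[atz(f,*t,z) for t in q];v=P[1]-P[0]
    return np.round(q,1).tolist(),round(np.degrees(np.arctan2(v[1],v[0]))%180,2),(P[0]+P[1])/2,len(a),round(float(np.std(np.polyval(c,a)-b)),2)
E
python3 - <<'E'
from h import *
f=load('w8.png')
print('railL',edge(f,range(60,160),290,304,'u',.09))
print('railR',edge(f,range(60,160),335,348,'u',.09))
print('tenL',edge(f,range(95,130),305,313,'u',.126))
print('tenR',edge(f,range(95,130),323,331,'u',.126))
print('tenBot',edge(f,range(313,325),130,141,'v',.126))
print('tenTop',edge(f,range(313,325),84,98,'v',.126))
print('divBot',edge(f,range(294,346),160,174,'v',.1702))
print('divTop',edge(f,range(262,380),218,232,'v',.300))
print('divL',edge(f,range(230,300),252,266,'u',.300))
print('divR',edge(f,range(230,300),374,388,'u',.300))
E
```

```text
railL ([[295.1, 60.0], [297.8, 159.0]], np.float64(170.22), array([0.58314264, 0.21792945, 0.09      ]), 100, 0.21)
railR ([[337.1, 67.0], [340.2, 159.0]], np.float64(172.71), array([0.57253409, 0.17684557, 0.09      ]), 89, 2.07)
tenL ([[308.4, 95.0], [308.9, 129.0]], np.float64(170.2), array([0.57982435, 0.20509178, 0.126     ]), 35, 0.36)
tenR ([[328.9, 95.0], [328.9, 129.0]], np.float64(170.41), array([0.57662195, 0.18741154, 0.126     ]), 35, 0.05)
tenBot ([[313.0, 134.1], [324.0, 133.6]], np.float64(82.0), array([0.55979718, 0.19982407, 0.126     ]), 10, 0.42)
tenTop ([[313.0, 89.1], [324.0, 88.9]], np.float64(80.53), array([0.59740334, 0.19302288, 0.126     ]), 12, 0.02)
divBot ([[294.0, 165.1], [345.0, 166.6]], np.float64(78.02), array([0.53823341, 0.20298049, 0.1702    ]), 52, 0.07)
divTop ([[262.0, 223.0], [379.0, 226.0]], np.float64(78.14), array([0.53849255, 0.2031627 , 0.3       ]), 118, 0.12)
divL ([[257.6, 232.0], [259.7, 299.0]], np.float64(168.34), array([0.52615915, 0.22886409, 0.3       ]), 57, 0.29)
divR ([[383.2, 230.0], [376.7, 299.0]], np.float64(167.99), array([0.51846831, 0.1842837 , 0.3       ]), 51, 0.26)
```

Rail and tenon run at 170.2–170.4° and the divider at 168.1°. I turn it by +2.1° (rz −0.037) and move it over the tenon, still high.

Emit:
{"op": "drive_tool", "data": {
  "increments": [
    [0, 0, -0.0185, 0, 0, 0, 0],
    [0, 0, -0.0185, 0, 0, 0, 0],
    [0, 0, 0, 0.01, 0.0029, 0, 0],
    [0, 0, 0, 0.02, 0, 0, 0],
    [0, 0, 0, 0.02, 0, 0, 0],
    [0, 0, 0, 0.0127, 0, 0, 0],
    [0, 0, 0, 0.008, 0, 0, 0],
    [0, 0, 0, 0, 0, 0, 0],
    [0, 0, 0, 0, 0, 0, 0],
    [0, 0, 0, 0, 0, 0, 0]
  ]
}}

```text
time: 21.85
eef_pos: [0.5795, 0.197, 0.259]
tool_rot: [-0.0, 0.997, -0.071, -0.0]
contact_force: [-0.6, -0.1, -2.1]
width: 0.0444
grasp_force: 62.0
```

Run:
```python
from h import *
delta((.5801,.1968,.2308),-98.15)
```

```text
t 21.85 p [0.5795 0.197  0.259 ] th -98.11 tz [-6.e-04  4.e-04 -1.e+00] w 0.0444 gf 62.0 F [-0.6 -0.1 -2.1] q [-0.94  0.44  0.76  1.63 -0.32  1.2  -1.83]
tool shift [0.0006 0.0001 0.0282] rz 0.0007
```

Emit:
{"op": "drive_tool", "data": {
  "increments": [
    [0, 0, 0, 0.0004, 0, 0.006, 0],
    [0, 0, 0, 0, 0, 0.006, 0],
    [0, 0, 0, 0, 0, 0.006, 0],
    [0, 0, 0, 0, 0, 0.006, 0],
    [0, 0, 0, 0, 0, 0.004, 0],
    [0, 0, 0, 0, 0, 0, 0],
    [0, 0, 0, 0, 0, 0, 0],
    [0, 0, 0, 0, 0, 0, 0],
    [0, 0, 0, 0, 0, 0, 0],
    [0, 0, 0, 0, 0, 0, 0]
  ]
}}

```text
time: 22.85
eef_pos: [0.5806, 0.1967, 0.2312]
tool_rot: [-0.0, 0.997, -0.071, 0.0]
contact_force: [0.2, 0.2, -2.0]
width: 0.0448
grasp_force: 62.0
```

Run:
```python
from h import *
s,R=st();a=grab('scene','s9.png');b=grab('side','d9.png');p=s['eef_pos']
th=np.radians(-9.75);X=np.array([np.cos(th),np.sin(th),0]);Y=np.array([-X[1],X[0],0])
C=np.array([.5784,.1963,0]);print('pred')
ims=[]
for n,f,(x,y) in(('s',a,(290,160)),('d',b,(245,160))):
    im=cv2.resize(f['color'][y:y+100,x:x+100,::-1],None,fx=4,fy=4,interpolation=cv2.INTER_CUBIC)
    ims.append(im)
    for h,(c,dx,dy,z) in dict(tenTop=(C,.018,.006,.126),ten122=(C,.02,.008,.122),tenFoot=(C,.02,.008,.09),div=(C,.03,.0225,p[2]-.0888)).items():
        print(n,h,[np.round(proj(f,c+X*dx*i+Y*dy*j+[0,0,z]),1).tolist() for i,j in((-1,-1),(1,-1),(1,1),(-1,1))])
cv2.imwrite('pics/c9.png',np.hstack(ims))
```

```text
t 22.85 p [0.5806 0.1967 0.2312] th -98.13 tz [ 3.e-04  2.e-04 -1.e+00] w 0.0448 gf 62.0 F [ 0.2  0.2 -2. ] q [-0.93  0.46  0.74  1.66 -0.34  1.15 -1.81]
pred
s tenTop [[333.5, 232.9], [319.3, 238.2], [321.5, 242.0], [335.8, 236.7]]
s ten122 [[333.9, 233.1], [318.1, 239.0], [321.1, 244.1], [337.0, 238.1]]
s tenFoot [[333.7, 241.6], [318.2, 247.5], [321.1, 252.5], [336.7, 246.6]]
s div [[335.2, 221.6], [311.3, 230.3], [319.7, 244.7], [344.1, 235.6]]
d tenTop [[292.0, 224.5], [279.8, 219.9], [277.4, 223.1], [289.7, 227.8]]
d ten122 [[293.2, 225.3], [279.6, 220.2], [276.5, 224.4], [290.1, 229.6]]
d tenFoot [[293.9, 233.2], [280.7, 228.2], [277.6, 232.4], [291.0, 237.5]]
d div [[298.9, 217.4], [278.4, 209.9], [269.3, 221.8], [290.2, 229.7]]
```

View pics/c9.png

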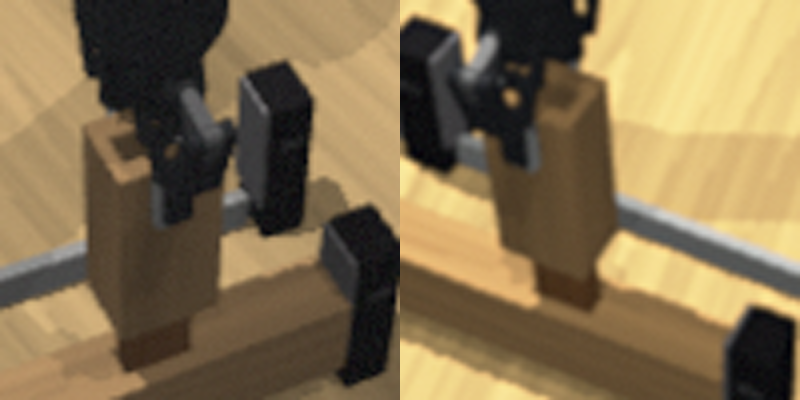

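Run:
```python
from h import *
from scipy.optimize import least_squares
s,d=load('s9.png'),load('d9.png')
def cols(f,rows,lo,hi):
    q=edge(f,rows,lo,hi,'u',.1);return q[0],q[3],q[4]
E={}
for n,f,a in(('s div L',s,(range(205,226),305,318)),('s div R',s,(range(218,233),338,351)),('s ten L',s,(range(246,250),312,327)),('s ten R',s,(range(241,246),330,344)),
 ('d div L',d,(range(200,217),262,276)),('d div R',d,(range(185,214),292,306)),('d ten L',d,(range(226,231),272,285)),('d ten R',d,(range(223,230),290,300))):
    E[n]=cols(f,*a);print(n,E[n])
th=np.radians(-9.75);X=np.array([np.cos(th),np.sin(th),0]);Y=np.array([-X[1],X[0],0])
def fit(obj,dx,dy,corn):
    # corner vertical edges as lines; residual = column distance of observed points to projected line
    def res(c):
        o=[]
        for n,f,k in corn:
            i,j=k;P=np.array([c[0],c[1],0])+X*dx*i+Y*dy*j
            a,b=proj(f,P+[0,0,.10]),proj(f,P+[0,0,.25])
            for u,v in E[n][0]: o.append(u-(a[0]+(v-a[1])*(b[0]-a[0])/(b[1]-a[1])))
        return o
    r_=least_squares(res,[.578,.197]);print(obj,np.round(r_.x,4),'res px',np.round(r_.fun,2));return r_.x
D=fit('div',.03,.0225,[('s div L',s,(1,-1)),('s div R',s,(-1,1)),('d div L',d,(1,1)),('d div R',d,(-1,-1))])
T=fit('ten',.02,.008,[('s ten R',s,(-1,1)),('s ten L',s,(1,-1)),('d ten L',d,(1,1)),('d ten R',d,(-1,-1))])
print('div-ten',(D-T)*1000,'along rail',(D-T)@X[:2]*1000,'across',(D-T)@Y[:2]*1000)
cv2.imwrite('pics/t.png',np.hstack([cv2.resize(s['color'][210:260,300:350,::-1],None,fx=8,fy=8,interpolation=cv2.INTER_NEAREST),cv2.resize(d['color'][195:245,260:310,::-1],None,fx=8,fy=8,interpolation=cv2.INTER_NEAREST)]))
```

```text
s div L ([[310.7, 205.0], [311.1, 223.0]], 19, 0.15)
s div R ([[345.3, 218.0], [344.0, 232.0]], 15, 0.21)
s ten L ([[318.6, 246.0], [318.6, 249.0]], 4, 0.24)
s ten R ([[337.2, 241.0], [337.1, 245.0]], 5, 0.03)
d div L ([[266.1, 201.0], [269.0, 216.0]], 14, 0.13)
d div R ([[296.3, 185.0], [299.1, 212.0]], 28, 0.23)
d ten L ([[277.7, 226.0], [278.3, 230.0]], 5, 0.04)
d ten R ([[294.6, 223.0], [294.1, 229.0]], 7, 0.34)
div [0.5778 0.1957] res px [ 0.02 -0.09  0.33 -0.27 -0.2   0.27 -0.36  0.33]
ten [0.5762 0.1947] res px [-0.01  0.02  0.01 -0.03 -0.08 -0.04  0.59 -0.48]
div-ten [1.6130652  1.02942375] along rail 1.4154337823599068 across 1.287726606828071
```

View pics/t.png

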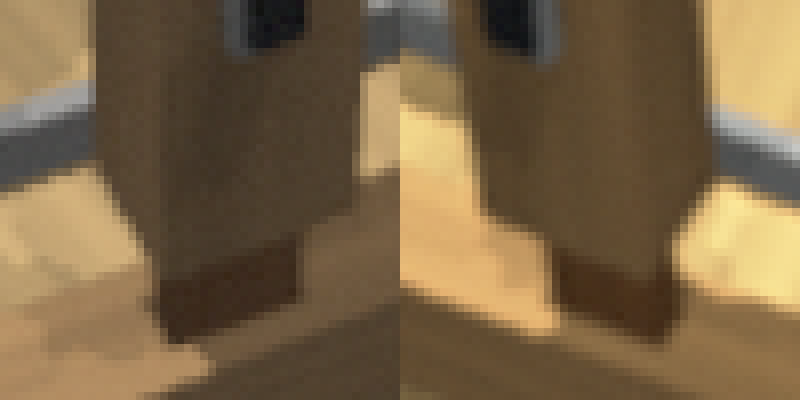

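The checks agree: along the rail the divider stands about 1.2 mm too far towards +x, and across it is within about 0.2 mm. I correct that and lower to 10 mm clearance.

Emit:
{"op": "drive_tool", "data": {
  "increments": [
    [0, 0, 0, -0.0012, 0.0002, 0, 0],
    [0, 0, 0, 0, 0, 0, 0],
    [0, 0, 0, 0, 0, 0.002, 0],
    [0, 0, 0, 0, 0, 0.002, 0],
    [0, 0, 0, 0, 0, 0.002, 0],
    [0, 0, 0, 0, 0, 0, 0],
    [0, 0, 0, 0, 0, 0, 0],
    [0, 0, 0, 0, 0, 0, 0],
    [0, 0, 0, 0, 0, 0, 0],
    [0, 0, 0, 0, 0, 0, 0]
  ]
}}

```text
time: 23.95
eef_pos: [0.5794, 0.1967, 0.2251]
tool_rot: [-0.0, 0.997, -0.071, 0.0]
contact_force: [-0.7, -0.2, -2.5]
width: 0.0445
grasp_force: 62.0
```

Run:
```python
from h import *
delta((.5794,.1967,.2248),-98.15)
f=grab('wrist','w10.png')
u0=[proj(f,(.54*0+.608,.1913,.136))];print(u0)
g=f['color'].astype(int).sum(2)
print('divBot',edge(f,range(294,344),158,176,'v',.136))
print('divTop',edge(f,range(262,380),216,234,'v',.266))
for lo,hi in((288,303),(336,352)):print('rail',edge(f,range(90,150),lo,hi,'u',.09))
```

```text
t 23.95 p [0.5794 0.1967 0.2251] th -98.14 tz [ 2.e-04  1.e-04 -1.e+00] w 0.0445 gf 62.0 F [-0.7 -0.2 -2.5] q [-0.93  0.47  0.74  1.67 -0.34  1.14 -1.81]
tool shift [ 0.     -0.      0.0003] rz 0.0002
[array([319.01217035, 164.86652315])]
divBot ([[294.0, 164.9], [343.0, 166.3]], np.float64(80.15), array([0.60747771, 0.19176504, 0.136     ]), 50, 0.17)
divTop ([[262.0, 222.9], [379.0, 226.0]], np.float64(80.23), array([0.60745694, 0.1911918 , 0.266     ]), 116, 0.13)
rail ([[295.6, 90.0], [295.2, 149.0]], np.float64(170.27), array([0.64362324, 0.20752795, 0.09      ]), 60, 0.22)
rail ([[346.7, 90.0], [344.1, 149.0]], np.float64(170.62), array([0.63725084, 0.16304591, 0.09      ]), 43, 0.24)
```

The divider is parallel with the rail to about 0.2° and centred to about 0.3 mm, with its lower end at z ≈ 136 mm. I'm handing in.

```bash
python3 -c "
from h import *
print(r.close_job())"
```

```text
the job is handed in; nothing more can be done
None
```

The larger tenon is pushed fully home and let go, and the divider is held upright about 10 mm above it. By my measurements it is centred to within about 0.5 mm and parallel with the rail to about 0.3°. The job is handed in at about 24 s.

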